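# Shift the pans along the hob, turn up the heat and snap the guard shut

### The job

The sauce is done: slide the saucepan along the hob from the red cooking ring to the free white resting ring, then slide the skillet from the blue ring to the red ring, each ending level on the glass with its base wholly inside its ring; slide the pans, never lift or tip them. Then slide the black heat control all the way to its red mark, and finally swing the yellow guard down over it and press until its catch snaps and holds it fully shut. Leave the other kitchen things where they are.

Things in the scene. Friction and masses are not known exactly. Their poses are not given: they have to be found in the camera images.
- hob: Black glass hob slab, 200 (x) x 600 (y) x 8 mm, fixed. Origin at the centre of its underside, on the worktop; the smooth glass top is 8 mm above. Three round zones are printed flat on it in a row along its y axis, 200 mm apart.
- zone_cook: Red printed ring (cooking zone), always the middle one of the row; inner diameter 170, outer 186 mm, red dot at its centre; flat, nothing to feel. Origin at the ring's centre on the glass. The saucepan starts here.
- zone_rest: White printed ring (resting zone), same size, at one end of the row (either end); empty at the start. Origin at the ring's centre on the glass.
- zone_wait: Blue printed ring (waiting zone), same size, at the other end of the row. Origin at the ring's centre on the glass. The skillet starts here.
- saucepan: Open steel saucepan, loose, about 0.6 kg: outer diameter 130 mm (128 at the base), 70 mm high, wall 3 mm, floor 4 mm. Origin at the centre of its underside. Black bar handle, 20 wide x 13 mm thick, along its -x axis (roughly towards the robot), centred 55 mm above the underside, reaching 177 mm from the pan's axis.
- skillet: Small dark frying pan, loose, about 0.7 kg: diameter 136 mm at the base, 150 at the rim, 42 mm high, wall 3 mm, floor 4 mm. Origin at the centre of its underside. Wooden bar handle, 20 wide x 13 mm thick, along its -x axis (roughly towards the robot), centred 32 mm above the underside, reaching 197 mm from the pan's axis.
- panel: White hob control box, fixed beyond the hob: 165 (its x) x 100 (its y) mm, deck 30 mm above the worktop. Origin on the worktop below the deck. Its y axis points roughly away from the robot. A 72 mm high hinge wall stands along its +x side (x 63 to 75 mm); a catch post 34 mm wide and 86 mm high stands at its -x side (x -89 to -76 mm), with a spring catch nose 80 mm up facing the deck.
- heat_top (a point): Centre of the top of the black sliding heat control on the deck of the panel: a grip 22 (panel x) x 18 (panel y) mm, standing from 31 to 61 mm above the worktop, 15 mm to the -x side of the panel's origin.
- heat (a joint): Position of the heat control in m: it slides along the panel's +y axis, 0 (low, grey mark) to 0.050 (red mark, at the stop); starts near 0. It moves with about 1.5 N and stays where it is left.
- guard_hinge (a point): Middle of the guard's hinge line, which runs along the panel's y axis at panel x = 62 mm, 72 mm above the worktop.
- guard_edge (a point): Middle of the guard's free edge, on its outer face (uppermost when shut), 122 mm from the hinge line.
- guard (a joint): Angle of the yellow guard, a plate 125 long x 96 wide x 5 mm: 0 is shut (level, top 77 mm above the worktop, free edge to the panel's -x, under the catch nose), 1.57 is upright; starts at 1.5 to 1.85, limit 1.95. A stiff hinge (0.12 N m) leaves it where it is put. In the last 0.11 rad its edge must be pressed past the spring catch (5 to 6 N at the edge); 0.05 rad from shut it snaps to 0.
- pesto_jar: Green glass jar with a brass lid, diameter 68, height 100 mm, a bystander. Origin under its centre.
- mug: Teal mug, diameter 84, height 90 mm, a bystander. Origin under its centre.
- mill: Dark wooden salt mill, diameter 52, height 152 mm, a bystander. Origin under its centre.
- cheese_bowl: White bowl, diameter 120, height 50 mm, a bystander. Origin under its centre.
- rolling_pin: Wooden rolling pin, 360 mm long, diameter 48, lying along its x axis, a bystander. Origin under its centre.
- spatula: Wooden-handled spatula, 280 mm long, lying along its x axis, a bystander. Origin under its centre.
Things that resemble listed ones, but are neither listed nor needed, are in the scene too. Leave any purple look-alike of the saucepan alone.

How it is judged:
On the way, in this order (a step that is already met when the one before it is completed fails the run):
1. the saucepan stands inside the white ring (horizontal distance between saucepan and zone_rest below 0.022 m and angle between saucepan's own z axis and vertical below 0.06 rad and z of saucepan in the frame of hob below 0.012 m and linear speed of saucepan below 0.02 m/s), for 0.2 s.
2. the skillet stands inside the red ring (horizontal distance between skillet and zone_cook below 0.022 m and angle between skillet's own z axis and vertical below 0.06 rad and z of skillet in the frame of hob below 0.012 m and linear speed of skillet below 0.02 m/s), for 0.2 s.
3. the heat control is at its red mark (value of joint heat above 0.045 m), for 0.1 s.
4. the guard has snapped shut (value of joint guard below 0.03 rad), for 0.2 s.
At the end, for the whole second after the job is handed in: The saucepan stands level on the glass within 22 mm of the centre of the white ring, the skillet level on the glass within 22 mm of the centre of the red ring, both at rest; the heat control is within 5 mm of its stop at the red mark; the guard is shut to within 0.03 rad, held by its catch (all of step 1 and all of step 2 and value of joint heat above 0.045 m and value of joint guard below 0.03 rad); the robot touches nothing.
It fails at once if the saucepan is lifted more than 12 mm off the glass or tipped (z of saucepan in the frame of hob above 0.02 m or angle between saucepan's own z axis and vertical above 0.2 rad).
It fails at once if the skillet is lifted more than 12 mm off the glass or tipped (z of skillet in the frame of hob above 0.02 m or angle between skillet's own z axis and vertical above 0.2 rad).
It fails at once if a bystander is shoved more than 40 mm or knocked over (distance of any of pesto_jar, mug, mill, cheese_bowl, rolling_pin, spatula from where it was at the start of the episode above 0.04 m).
It also fails if it takes over 69 s, if anything falls off the work surface, if the arm or the gripper's body presses on something with over 40 N, if the wrist force passes 120 N, or if a joint passes its speed limit or range.

### The arm

A 6-joint arm with a two-finger parallel gripper is mounted at the origin on the work surface. World frame = base frame: x ahead of the robot, y to its left, z up, the work surface at z = 0. Lengths are in m, angles in rad, forces in N, time in s.
With the tool pointing down it reaches from about 0.275 to 0.875 m from the base axis. Payload 12.5 kg.
Tool frame: the origin (TCP) lies at the very end of the fingers, on their centre line; the grasp point (between the pads) lies 19 mm behind it; z points along the fingers, y is the line along which they close (so a half turn about z gives the same grasp; the last joint's range is limited). The gripper opens to 85 mm and grips with 20 to 120 N. Pads are 22 mm wide; open, the fingers measure 114 mm over their backs; the gripper's body (76 mm by 85 mm) begins 54 mm behind the grasp point. The pads swing forward as they close: fully open they stand 13 mm farther back than shut.
Start: joints at [-1.199, 0.351, 1.652, -0, 1.139, -0.085], TCP at [0.243, -0.494, 0.231] pointing down, gripper open.
Joint ranges: [-2.75, 2.75], [-0.79, 2.1], [0.01, 2.65], [-1.57, 4.71], [0.07, 3.14], [-2.87, 2.87]. Speed limits (rad/s): [2.22, 2.22, 2.79, 3.14, 3.14, 3.14].

### API

Orientations are given as [roll, pitch, yaw] about the fixed x, y, z axes, in that order (R = Rz(yaw) Ry(pitch) Rx(roll)).
In Python, from workcell import robot gives the robot as it stands.
- The arm moves only by the shell command python3 -m crank 'ROWS' [OPENING]. ROWS is a JSON object of lists of equal length, an entry for each row: "linear": the shift along the tool's x, y, z scaled (see below), a list of three; "turn": the turn, a rotation vector about the tool's x, y, z scaled (see below), a list of three. In form: {"linear": [[tx, ty, tz], ...], "turn": [[wx, wy, wz], ...]}. A call has 1 to 8 rows; each row shifts and turns the commanded pose from where the row before left it, along the tool's axes as they then stand; what a row does not reach is not made up. The controller multiplies each number of a shift by 1000 mm and each number of a turn by 180 degrees. A row lasts 1/10 s, in which the tool goes at most 50 mm and 8.59 degrees, less where a joint would pass 70% of its speed; a pose out of reach is approached as far as the arm can. A call with a number of a shift or a turn outside -1 to 1 is refused whole. A call with a gripper value outside its range is refused whole. OPENING is the closure, from -1 (fully open) to 1 (shut), set as the call begins (- or left out, the last holds). The fingers move at their own pace and stop on an object; the grip force is fixed at half the most. Time passes only in rows, so rows that do not move let the fingers close. It gives the time, the measured TCP pose, the force, the opening and the grip force at its end, in the units of the state.
- robot.observe(): the state, without advancing time (a new reading comes with each control period).
- robot.snapshot(name): name is "scene" or "top" or "wrist"; returns the picture (384x512x3 uint8, red, green, blue); there is no depth.
- robot.camera_model(name): a dict with "intrinsics" (3x3 intrinsics, pixels), "position" and "rotation" of the camera in the world; the wrist camera has in their place "tool_from_camera" (4x4, takes a point from camera to tool coordinates, whose origin is the TCP and whose axes are the flange's). Camera axes: x right, y down, z forward; pixel columns grow to the right and rows downward; lengths in m; the calibration is good to about 2 mm. The wrist camera is an equidistant fisheye: a pixel r from the principal point sees the ray r / f radians off the axis. A picture is of the moment at which its call begins: read the wrist's pose just before it. camera_model takes no time and is no camera call.
- robot.finish_job(): hands the job in; it is judged then, once.
Trained networks look in the newest picture that a camera, given by its name, has taken for a name from the list of things; names that differ only in an ending like _2 or _b are one class to them, and where a whole thing is asked for, a point or a joint stands for the part that bears it (a point fixed in the world has none). Each returns a list of dicts, best first, with "conf" (0 to 1); they miss things now and then, are a little off and sometimes report something else, mostly with a low value. They report only what shows in the picture. A call takes as long as a camera call. They do not tell look-alikes from the thing itself.
- robot.spot_in(camera, query): "box" ([left, top, width, height] in pixels, round what is visible of it).
- robot.landmark_of(camera, query): "pixel" ([row, column] in pixels: a listed point, or the origin of a listed thing).
The state is a dict: "t": time; "qpos": joint angles; "qd": joint speeds; "effort": joint torques, N m; "ee_pos": TCP position; "eef_rot": TCP orientation; "contact_force": force on the tool from outside, world axes, zero at the start; "wrist_torque": the same for the moment, N m; "grip_width": opening from 0.0 (shut) to 1.0 (fully open); "finger_force": force on a finger pad.
Only numpy, scipy, OpenCV 4.12 (cv2) and the standard library are available. Lean on these libraries where they do the work, as an engineer would, in place of code of your own. Each camera call takes 0.05 s, during which the arm holds its last target. There are 200 camera calls.

## Working session

There is one attempt and no reset: what is moved stays moved. The work goes in short steps, Python scripts to look and compute and a shell command to move; the robot and the scene stay as the last step left them, time stands still between calls to the robot, and variables do not carry over. Pictures are saved under pics/ and viewed, at most 10 in all, crops included, and the job is handed in when it is done.

```bash
ls; mkdir -p pics; python3 - <<'E'
from workcell import robot
import cv2,numpy as np
for n in ("scene","top"):
    im=robot.snapshot(n); cv2.imwrite(f"pics/{n}0.png",im[:,:,::-1])
    m=robot.camera_model(n); print(n,np.round(m["intrinsics"],1).tolist(),np.round(m["position"],3),np.round(m["rotation"],3).tolist())
    for q in ["zone_cook","zone_rest","zone_wait","saucepan","skillet","panel","heat_top","guard_hinge","guard_edge","mug","mill","pesto_jar","cheese_bowl","rolling_pin","spatula"]:
        print(q,[(np.round(d["pixel"]).tolist(),round(d["conf"],2)) for d in robot.landmark_of(n,q)[:3]])
print(robot.observe())
E
```

```text
pics
scene [[495.2, 0.0, 252.6], [0.0, 495.2, 192.0], [0.0, 0.0, 1.0]] [1.056 0.889 1.552] [-2.513, 0.002, 2.543]
zone_cook [([201.0, 251.0], 0.58)]
zone_rest [([239.0, 281.0], 0.65)]
zone_wait [([165.0, 225.0], 0.66), ([213.0, 157.0], 0.23)]
saucepan [([200.0, 246.0], 0.73), ([224.0, 374.0], 0.67)]
skillet [([170.0, 221.0], 0.98), ([176.0, 184.0], 0.3)]
panel [([304.0, 280.0], 0.75), ([170.0, 156.0], 0.59), ([209.0, 155.0], 0.38)]
heat_top [([216.0, 207.0], 0.48), ([199.0, 246.0], 0.33)]
guard_hinge [([205.0, 192.0], 0.86)]
guard_edge [([172.0, 182.0], 0.97)]
mug [([307.0, 284.0], 0.94)]
mill [([210.0, 154.0], 0.65)]
pesto_jar [([169.0, 156.0], 0.65)]
cheese_bowl [([294.0, 231.0], 0.86), ([174.0, 182.0], 0.46)]
rolling_pin [([294.0, 348.0], 0.71), ([173.0, 183.0], 0.45)]
spatula [([115.0, 201.0], 0.7), ([200.0, 246.0], 0.39)]
top [[368.5, 0.0, 258.8], [0.0, 368.5, 186.7], [0.0, 0.0, 1.0]] [ 0.388 -0.014  1.308] [-3.069, 0.016, -1.551]
zone_cook [([201.0, 263.0], 0.61), ([116.0, 188.0], 0.53)]
zone_rest []
zone_wait []
saucepan [([195.0, 265.0], 0.78), ([288.0, 169.0], 0.58)]
skillet
[... 459 characters left out ...]
{'t': 1.6, 'qpos': array([-1.19855911e+00,  3.50721288e-01,  1.65181932e+00,  3.63668280e-06,
        1.13914389e+00, -8.46113243e-02]), 'qd': array([ 4.79493137e-04, -6.74128960e-04,  7.44050073e-04, -1.20507978e-03,
       -6.35690402e-04, -4.58128243e-05]), 'effort': array([ 3.64506786e-04, -5.06028557e+01, -2.91646188e+01, -2.73214761e-05,
        6.99832326e-04,  6.38547476e-05]), 'ee_pos': array([ 0.24262228, -0.49355374,  0.23127054]), 'eef_rot': array([-3.14150142e+00, -1.10530821e-05,  4.56847017e-01]), 'contact_force': array([-0.69397305,  0.58042591,  0.69113788]), 'wrist_torque': array([-0.02944165, -0.01133116,  0.00857062]), 'finger_force': 0.0, 'grip_width': 1.000513649063623}
```

View enlarged.

```bash
python3 - <<'E'
import cv2
a=cv2.imread("pics/top0.png"); cv2.imwrite("pics/top0z.png",cv2.resize(a[80:320,100:420],None,fx=2.5,fy=2.5,interpolation=cv2.INTER_CUBIC))
a=cv2.imread("pics/scene0.png"); cv2.imwrite("pics/scene0z.png",cv2.resize(a[90:330,130:450],None,fx=2.5,fy=2.5,interpolation=cv2.INTER_CUBIC))
E
```

```text
(no output)
```

View pics/top0z.png

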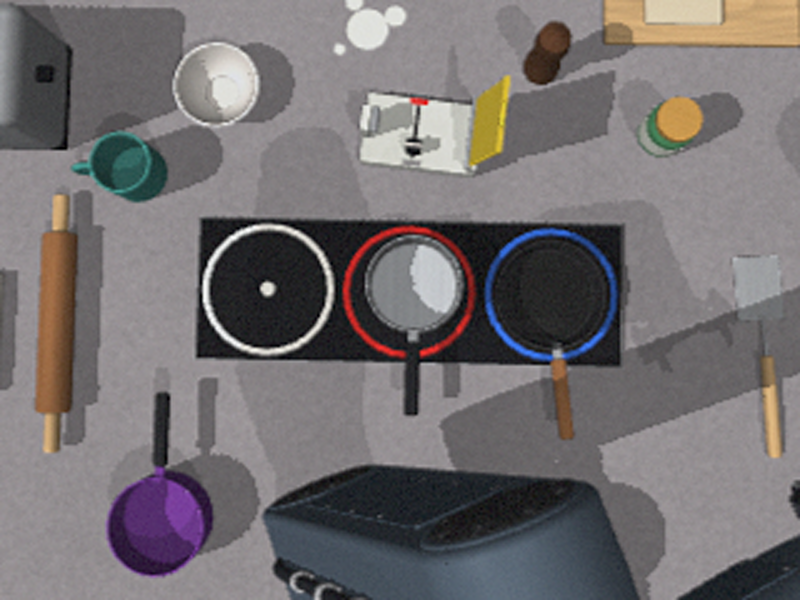

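View pics/scene0z.png

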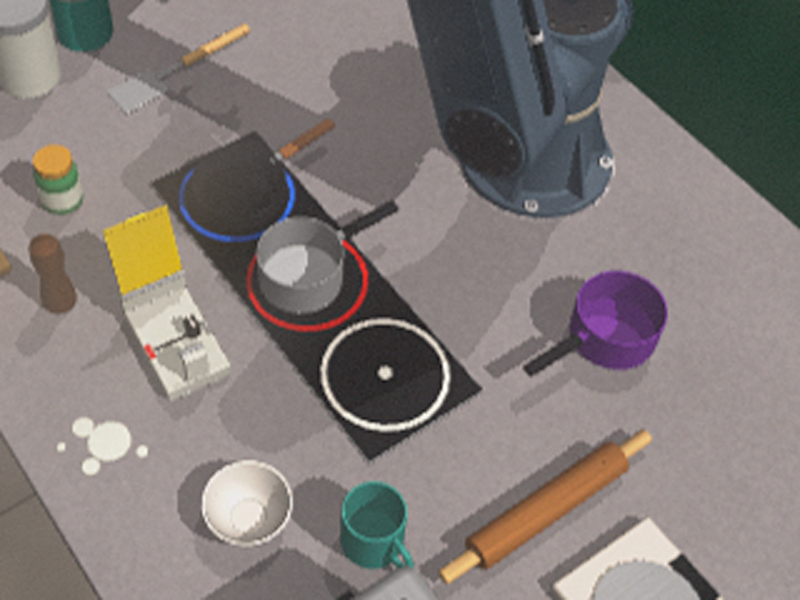

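Top view: the red ring in the middle (zoom px 410,290) holds the steel saucepan, the white ring is at left (+y, 268,289) and the skillet is on the blue ring at right (552,289). The panel is above (415,135). There are two saucepan candidates, steel at (413,285) and purple at (160,523). The steel one on the red ring is the one meant, and the enlarged crops confirm it.

```bash
cat > h.py <<'E'
import numpy as np,cv2
from scipy.spatial.transform import Rotation as R
from workcell import robot
def cam(n):
    m=robot.camera_model(n); return np.array(m["intrinsics"]),np.array(m["position"]),np.array(R.from_euler("xyz",m["rotation"]).as_matrix() if np.ndim(m["rotation"])==1 else m["rotation"])
def ray(n,u,v):
    K,p,Rm=cam(n); return p,Rm@np.linalg.inv(K)@[u,v,1]
def at(n,u,v,z):
    p,d=ray(n,u,v); return p+d*(z-p[2])/d[2]
def tri(u1,v1,u2,v2): # top, scene
    A=[];b=[]
    for n,u,v in(("top",u1,v1),("scene",u2,v2)):
        p,d=ray(n,u,v); d/=np.linalg.norm(d); M=np.eye(3)-np.outer(d,d); A.append(M); b.append(M@p)
    return np.linalg.lstsq(np.vstack(A),np.hstack(b),rcond=None)[0]
def proj(n,P):
    K,p,Rm=cam(n); c=K@(Rm.T@(np.asarray(P)-p)); return c[:2]/c[2]
def circle(P):
    A=np.c_[2*P,np.ones(len(P))]; s=np.linalg.lstsq(A,(P**2).sum(1),rcond=None)[0]; return s[:2],np.sqrt(s[2]+s[:2]@s[:2])
E
cat > seg.py <<'E'
from h import *
for n in("top","scene"):
    hsv=cv2.cvtColor(cv2.imread(f"pics/{n}0.png"),cv2.COLOR_BGR2HSV); H,S,V=[c.astype(int) for c in cv2.split(hsv)]
    ms={"red":((H<8)|(H>172))&(S>140)&(V>90),"blue":(H>100)&(H<128)&(S>140)&(V>90),"white":(S<40)&(V>190)}
    for k,m in ms.items():
        v,u=np.nonzero(m); P=np.array([at(n,a,b,.008)[:2] for a,b in zip(u,v)])
        g=P[(P[:,0]>.2)&(P[:,0]<.5)&(np.abs(P[:,1])<.4)]
        if k=="white": g=g[g[:,1]>.08]
        for _ in range(5):
            c,r=circle(g); d=np.linalg.norm(g-c,axis=1); g=g[abs(d-r)<.02+.0*r] if len(g)>50 else g
        print(n,k,np.round(c,4),round(r,4),len(g))
# yellow, landmarks
L=dict(saucepan=((265,195),(246,200)),guard_hinge=((291,134),(192,205)),guard_edge=((301,126),(182,172)))
for k,(a,b) in L.items(): print(k,np.round(tri(*a,*b),3))
Z=lambda u,v:(100+u/2.5,80+v/2.5)
S=lambda u,v:(130+u/2.5,90+v/2.5)
for k,a,b in [("sp rim ctr",(413.5,283),(300,252)),("sp handle tip",(411,413),(396,206)),("sk handle tip",(566,437),(331,123)),("knob",(413,147),(194,323)),("redmark",(418,101),(150,352)),("catch",(369,113),(190,352)),("yel tip near",(487,163),(105,228))]:
    print(k,np.round(tri(*Z(*a),*S(*b)),3))
for k,a,z in [("sp rim",(413.5,283),.078),("sk rim",(552,290),.05),("sk tip",(566,437),.046),("sk handle root",(558,356),.046),("sp root",(413,340),.07),("sp tip",(411,413),.07)]: print(k,np.round(at("top",*Z(*a),z),3))
for k,a in [("panel nl",(359,160)),("panel nr",(473,175)),("panel fl",(370,92)),("panel fr",(480,100))]: print(k,np.round(at("top",*Z(*a),.03),3))
E
python3 seg.py
```

```text
top red [ 0.4484 -0.0068] 0.0885 300
top blue [ 0.4487 -0.2066] 0.0886 299Traceback (most recent call last):
  File "seg.py", line 6, in <module>
    v,u=np.nonzero(m); P=np.array([at(n,a,b,.008)[:2] for a,b in zip(u,v)])
                                   ~~^^^^^^^^^^^^
  File "h.py", line 9, in at
    p,d=ray(n,u,v); return p+d*(z-p[2])/d[2]
        ~~~^^^^^^^
  File "h.py", line 7, in ray
    K,p,Rm=cam(n); return p,Rm@np.linalg.inv(K)@[u,v,1]
           ~~~^^^
  File "h.py", line 5, in cam
    m=robot.camera_model(n); return np.array(m["intrinsics"]),np.array(m["position"]),np.array(R.from_euler("xyz",m["rotation"]).as_matrix() if np.ndim(m["rotation"])==1 else m["rotation"])
ValueError: time passes only in moves, steps and waits
```

```bash
sed -i 's/^def cam(n)/import functools\n@functools.lru_cache\ndef cam(n)/' h.py; python3 seg.py
```

```text
top red [ 0.4484 -0.0068] 0.0885 300
top blue [ 0.4487 -0.2066] 0.0886 299
top white [0.449  0.1938] 0.0886 184
scene red [ 0.4516 -0.0046] 0.0894 127
scene blue [ 0.4507 -0.2031] 0.0876 42
scene white [0.4512 0.1957] 0.0886 144
saucepan [ 0.46  -0.019  0.006]
guard_hinge [ 0.662 -0.097  0.045]
guard_edge [ 0.658 -0.122  0.21 ]
sp rim ctr [ 0.456 -0.014  0.067]
sp handle tip [ 0.28  -0.013  0.052]
sk handle tip [ 0.25  -0.227  0.029]
knob [ 0.645 -0.01   0.045]
redmark [ 0.717 -0.016  0.022]
catch [0.684 0.05  0.081]
yel tip near [ 0.652 -0.134  0.132]
sp rim [ 0.456 -0.015  0.078]
sk rim [ 0.451 -0.204  0.05 ]
sk tip [ 0.253 -0.225  0.046]
sk handle root [ 0.362 -0.213  0.046]
sp root [ 0.38  -0.015  0.07 ]
sp tip [ 0.283 -0.015  0.07 ]
panel nl [0.63  0.065 0.03 ]
panel nr [ 0.611 -0.095  0.03 ]
panel fl [0.727 0.052 0.03 ]
panel fr [ 0.718 -0.103  0.03 ]
```

```bash
python3 -m crank '{"linear":[[0,0,0],[0,0,0],[0,0,0],[0,0,0],[0,0,0]],"turn":[[0,0,0.0365],[0,0,0.0365],[0,0,0.0365],[0,0,0.036],[0,0,0]]}' -1; python3 -m crank '{"linear":[[0.01,-0.045,0],[0.01,-0.045,0],[0.01,-0.045,0],[0.01,-0.045,0],[0.01,-0.045,0],[0.01,-0.045,0],[0.01,-0.045,0],[0.01,-0.045,0]],"turn":[[0,0,0],[0,0,0],[0,0,0],[0,0,0],[0,0,0],[0,0,0],[0,0,0],[0,0,0]]}'
```

```text
t: 2.1
ee_pos: [0.2426, -0.4936, 0.2313]
eef_rot: [-3.142, -0.0, -0.002]
contact_force: [0.2, 0.0, -0.2]
grip_width: 1.001
finger_force: 0.0
t: 2.9
ee_pos: [0.3227, -0.132, 0.2315]
eef_rot: [3.141, -0.001, 0.003]
contact_force: [1.1, -0.5, 0.5]
grip_width: 1.0
finger_force: 0.0
```

```bash
python3 -m crank '{"linear":[[0.004,-0.04,0],[0.004,-0.04,0],[0,-0.0375,0],[0,0,0.03],[0,0,0.045],[0,0,0.045],[0,0,0.03],[0,0,0]],"turn":[[0,0,0],[0,0,0],[0,0,0],[0,0,0],[0,0,0],[0,0,0],[0,0,0],[0,0,0]]}'; python3 - <<'E'
from h import *
im=robot.snapshot("wrist"); cv2.imwrite("pics/w1.png",im[:,:,::-1]); print(robot.observe()["ee_pos"])
E
```

```text
t: 3.7
ee_pos: [0.3288, -0.0157, 0.079]
eef_rot: [-3.14, 0.006, 0.003]
contact_force: [0.3, -0.2, -0.3]
grip_width: 0.996
finger_force: 0.0
[ 0.32998214 -0.01595124  0.08077406]
```

View pics/w1.png

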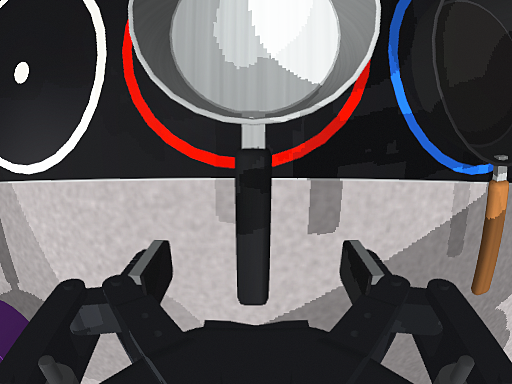

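The handle (column 253) is centred between the pads (about columns 152 and 360). I'll descend and grip.

```bash
python3 -m crank '{"linear":[[0,0,0.02],[0,0,0.0165],[0,0,0]],"turn":[[0,0,0],[0,0,0],[0,0,0]]}' -1; python3 -m crank '{"linear":[[0,0,0],[0,0,0],[0,0,0],[0,0,0],[0,0,0],[0,0,0]],"turn":[[0,0,0],[0,0,0],[0,0,0],[0,0,0],[0,0,0],[0,0,0]]}' 1
```

```text
t: 4.05
ee_pos: [0.3311, -0.0162, 0.0453]
eef_rot: [3.142, -0.0, 0.001]
contact_force: [-0.5, -1.0, -0.1]
grip_width: 1.002
finger_force: 0.0
t: 4.65
ee_pos: [0.3308, -0.016, 0.0451]
eef_rot: [-3.142, -0.0, 0.0]
contact_force: [-2.1, 2.6, 9.3]
grip_width: 0.217
finger_force: 59.6
```

```bash
python3 -m crank '{"linear":[[0,0,-0.001],[0,0,0]],"turn":[[0,0,0],[0,0,0]]}'
```

```text
t: 4.85
ee_pos: [0.331, -0.0161, 0.0459]
eef_rot: [3.142, -0.0, -0.0]
contact_force: [1.3, 0.7, -4.4]
grip_width: 0.221
finger_force: 58.6
```

```bash
python3 -m crank '{"linear":[[0,-0.008,0.0003],[0,-0.018,0],[-0.001,-0.025,0],[-0.001,-0.025,0],[-0.001,-0.025,0],[-0.001,-0.025,0],[-0.001,-0.025,0],[-0.001,-0.025,0]],"turn":[[0,0,0],[0,0,0],[0,0,0],[0,0,0],[0,0,0],[0,0,0],[0,0,0],[0,0,0]]}'; python3 -m crank '{"linear":[[-0.0005,-0.02,0],[0,-0.01,0],[0,-0.005,0],[0,0,0],[0,0,0]],"turn":[[0,0,0],[0,0,0],[0,0,0],[0,0,0],[0,0,0]]}'
python3 - <<'E'
from h import *
im=robot.snapshot("top"); cv2.imwrite("pics/t2.png",im[:,:,::-1]); cv2.imwrite("pics/t2z.png",cv2.resize(im[100:300,140:400,::-1],None,fx=3,fy=3,interpolation=cv2.INTER_CUBIC))
im=robot.snapshot("wrist");cv2.imwrite("pics/w2.png",im[:,:,::-1])
E
```

```text
t: 5.65
ee_pos: [0.3241, 0.161, 0.0454]
eef_rot: [3.141, 0.001, -0.001]
contact_force: [1.3, -4.2, 0.3]
grip_width: 0.22
finger_force: 59.4
t: 6.15
ee_pos: [0.3241, 0.1946, 0.0454]
eef_rot: [3.142, 0.0, -0.0]
contact_force: [-2.4, 0.8, 1.1]
grip_width: 0.223
finger_force: 59.5
```

View pics/t2z.png

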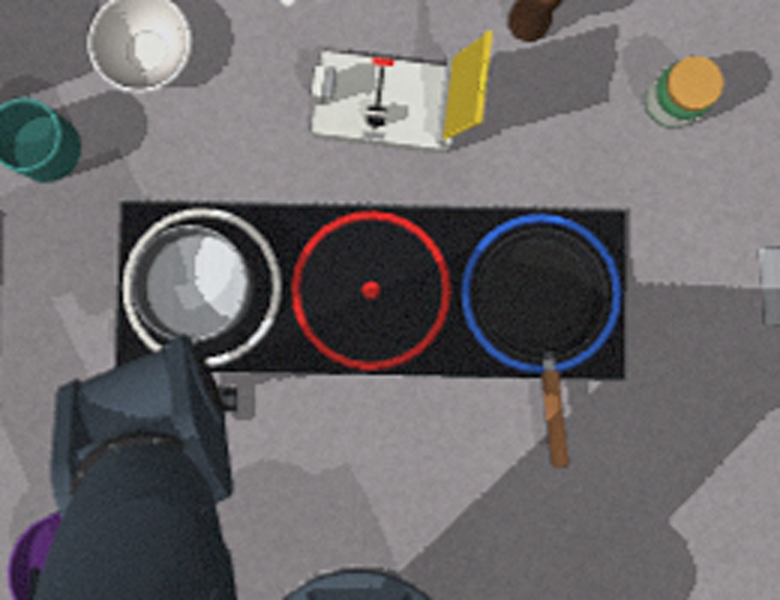

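```bash
python3 - <<'E'
from h import *
Z=lambda u,v:(140+u/3,100+v/3)
print(at("top",*Z(191.5,283),.078),at("top",*Z(202,287.5),.008),at("top",*Z(371,290),.008))
print("skillet", at("top",*Z(541,292),.05))
E
```

```text
[0.44799147 0.19161479 0.078     ] [0.44633008 0.19071587 0.008     ] [ 0.44725603 -0.00875118  0.008     ]
skillet [ 0.44682382 -0.20205369  0.05      ]
```

```bash
python3 -m crank '{"linear":[[0,0,0],[0,0,0],[0,0,0],[0,0,0],[0,0,0],[0,0,-0.03],[0,0,-0.04],[0,0,-0.04]],"turn":[[0,0,0],[0,0,0],[0,0,0],[0,0,0],[0,0,0],[0,0,0],[0,0,0],[0,0,0]]}' -1; python3 -m crank '{"linear":[[0,0.04,0],[0,0.048,0],[0,0.048,0],[0,0.048,0],[0,0.048,0],[0,0.048,0],[0,0.048,0],[0,0.045,0]],"turn":[[0,0,0],[0,0,0],[0,0,0],[0,0,0],[0,0,0],[0,0,0],[0,0,0],[0,0,0]]}';  python3 -m crank '{"linear":[[-0.003,0.04,0],[0,0,0],[0,0,0.04],[0,0,0.025],[0,0,0]],"turn":[[0,0,0],[0,0,-0.0337],[0,0,0],[0,0,0],[0,0,0]]}'
python3 - <<'E'
from h import *
im=robot.snapshot("wrist"); cv2.imwrite("pics/w3.png",im[:,:,::-1]); print(robot.observe()["ee_pos"])
E
```

```text
t: 7.05
ee_pos: [0.3238, 0.1947, 0.1567]
eef_rot: [3.141, 0.001, -0.0]
contact_force: [1.2, 0.3, -0.5]
grip_width: 0.998
finger_force: 0.0
t: 7.85
ee_pos: [0.3237, -0.1804, 0.1557]
eef_rot: [3.141, -0.001, -0.001]
contact_force: [1.6, -0.0, -0.3]
grip_width: 1.005
finger_force: 0.0
t: 8.35
ee_pos: [0.3198, -0.217, 0.0884]
eef_rot: [-3.138, 0.004, 0.105]
contact_force: [0.5, 0.4, 1.1]
grip_width: 0.998
finger_force: 0.0
[ 0.32058962 -0.21759928  0.08993682]
```

View pics/w3.png

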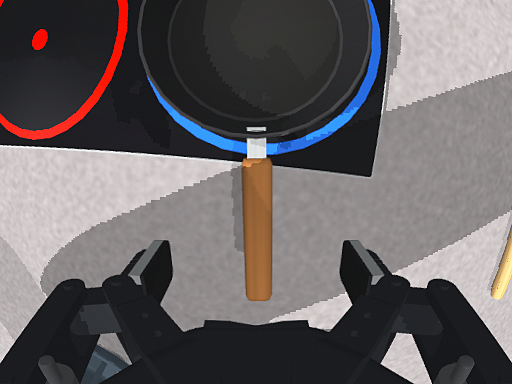

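The wooden handle (columns 244–271, centre 257) is aligned and centred between the pads. I'll go down to 0.0225 and grip.

```bash
python3 -m crank '{"linear":[[0,0,0.035],[0,0,0.0225],[0,0,0.01],[0,0,0]],"turn":[[0,0,0],[0,0,0],[0,0,0],[0,0,0]]}' -1; python3 -m crank '{"linear":[[0,0,0],[0,0,0],[0,0,0],[0,0,0],[0,0,0],[0,0,0]],"turn":[[0,0,0],[0,0,0],[0,0,0],[0,0,0],[0,0,0],[0,0,0]]}' 1;  python3 -m crank '{"linear":[[0,0,-0.0007],[0,0,0]],"turn":[[0,0,0],[0,0,0]]}'
```

```text
t: 8.8
ee_pos: [0.3213, -0.2181, 0.0232]
eef_rot: [-3.141, 0.0, 0.106]
contact_force: [-0.4, 0.2, 0.7]
grip_width: 1.002
finger_force: 0.0
t: 9.4
ee_pos: [0.3213, -0.2181, 0.0233]
eef_rot: [3.141, -0.0, 0.106]
contact_force: [-0.4, 1.3, 7.5]
grip_width: 0.22
finger_force: 60.2
t: 9.6
ee_pos: [0.3213, -0.2181, 0.0237]
eef_rot: [3.141, -0.0, 0.106]
contact_force: [2.7, 1.5, -2.7]
grip_width: 0.223
finger_force: 58.8
```

```bash
python3 -m crank '{"linear":[[0.0008,-0.008,0],[0.0018,-0.018,0],[0.0025,-0.025,0],[0.0025,-0.025,0],[0.0025,-0.025,0],[0.0025,-0.025,0],[0.0025,-0.025,0],[0.0025,-0.025,0]],"turn":[[0,0,0],[0,0,0],[0,0,0],[0,0,0],[0,0,0],[0,0,0],[0,0,0],[0,0,0]]}'; python3 -m crank '{"linear":[[0.0015,-0.015,0],[0.0006,-0.006,0],[0,0,0],[0,0,0]],"turn":[[0,0,0],[0,0,0],[0,0,0],[0,0,0]]}'; python3 -m crank '{"linear":[[0,0,0],[0,0,0],[0,0,0],[0,0,0],[0,0,0],[0,0,-0.03],[0,0,-0.04],[0,0,-0.045]],"turn":[[0,0,0],[0,0,0],[0,0,0],[0,0,0],[0,0,0],[0,0,0],[0,0,0],[0,0,0]]}' -1
python3 - <<'E'
from h import *
im=robot.snapshot("top"); cv2.imwrite("pics/t4.png",im[:,:,::-1]); cv2.imwrite("pics/t4z.png",cv2.resize(im[100:230,170:350,::-1],None,fx=4,fy=4,interpolation=cv2.INTER_CUBIC))
E
```

```text
t: 10.4
ee_pos: [0.3198, -0.0401, 0.0237]
eef_rot: [-3.142, -0.0, 0.104]
contact_force: [0.2, -2.7, -2.8]
grip_width: 0.223
finger_force: 59.0
t: 10.8
ee_pos: [0.3197, -0.0203, 0.0236]
eef_rot: [-3.141, 0.001, 0.106]
contact_force: [-1.1, 1.9, -3.4]
grip_width: 0.223
finger_force: 59.1
t: 11.6
ee_pos: [0.3192, -0.02, 0.1397]
eef_rot: [-3.141, 0.002, 0.105]
contact_force: [0.6, 0.0, 0.3]
grip_width: 0.997
finger_force: 0.0
```

View pics/t4z.png

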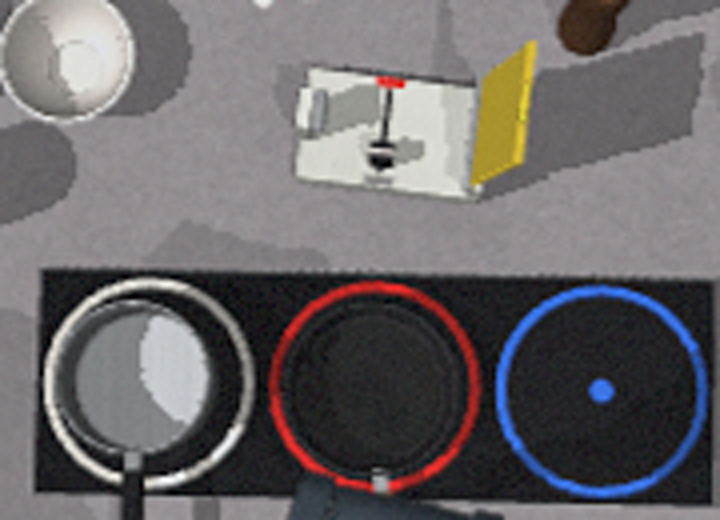

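Both pans sit well inside their rings: skillet (378,385) against ring (376,385), and the saucepan in the white ring. Next is the panel.

```bash
python3 -m crank '{"linear":[[0,0,0],[0,0,0],[0.03,-0.004,0],[0.04,-0.006,0],[0.045,-0.006,0],[0.045,-0.006,0],[0.045,-0.005,0],[0.035,-0.004,0]],"turn":[[0,0,0.031],[0,0,0.031],[0,0,0],[0,0,0],[0,0,0],[0,0,0],[0,0,0],[0,0,0]]}' 1;  python3 -m crank '{"linear":[[0,0,0],[0,0,0]],"turn":[[0,0,0],[0,0,0]]}'
cat >> h.py <<'E'
def wray(u,v,m,st):
    K=np.array(m["intrinsics"]); T=np.array(m["tool_from_camera"])
    x=(u-K[0,2])/K[0,0]; y=(v-K[1,2])/K[1,1]; r=np.hypot(x,y)+1e-12
    d=np.array([np.sin(r)*x/r,np.sin(r)*y/r,np.cos(r)])
    Rt=R.from_euler("xyz",st["eef_rot"]).as_matrix()
    return st["ee_pos"]+Rt@T[:3,3], Rt@T[:3,:3]@d
E
python3 - <<'E'
from h import *
import pickle
st=robot.observe(); im=robot.snapshot("wrist"); cv2.imwrite("pics/w5.png",im[:,:,::-1])
m=robot.camera_model("wrist"); pickle.dump((m,st),open("w5.pkl","wb"))
print(st["ee_pos"],st["eef_rot"],m)
for q in("heat_top","guard_hinge","guard_edge","panel"): print(q,robot.landmark_of("wrist",q)[:2])
Z=lambda u,v:(170+u/4,100+v/4)
for k,a,z in [("knob",(382,150),.061),("knobbase",(378,165),.031),("nl",(296,184),.03),("nr",(476,200),.03),("fl",(310,68),.03),("mark",(391,82),.03),("guardtip near",(523,165),.19),("guardtip far",(532,42),.19)]: print(k,np.round(at("top",*Z(*a),z),3))
E
```

```text
t: 12.45
ee_pos: [0.564, -0.0105, 0.1383]
eef_rot: [-3.142, -0.0, -0.089]
contact_force: [-0.7, -1.2, -0.1]
grip_width: 0.002
finger_force: 0.0
t: 12.65
ee_pos: [0.5614, -0.0106, 0.138]
eef_rot: [-3.142, 0.001, -0.089]
contact_force: [-0.3, 0.5, -0.5]
grip_width: 0.002
finger_force: 0.0
[ 0.56144367 -0.01056067  0.13797352] [-3.14159206e+00  1.38396239e-03 -8.89991400e-02] {'intrinsics': array([[297.31863964,   0.        , 255.79228635],
       [  0.        , 297.31863964, 194.51701984],
       [  0.        ,   0.        ,   1.        ]]), 'tool_from_camera': array([[-2.31469266e-04, -9.62476673e-01, -2.71364332e-01,
         6.87517973e-02],
       [ 9.99999918e-01, -3.12923254e-04,  2.56894799e-04,
        -6.99328891e-04],
       [-3.32171461e-04, -2.71364250e-01,  9.62476666e-01,
        -1.42595903e-01],
       [ 0.00000000e+00,  0.00000000e+00,  0.00000000e+00,
         1.00000000e+00]])}
heat_top [{'pixel': [86.1, 241.9], 'conf': 0.58}]
guard_hinge [{'pixel': [63.4, 352.6], 'conf': 0.94}]
guard_edge [{'pixel': [37.6, 511.0], 'conf': 0.59}]
panel [{'pixel': [67.5, 264.8], 'conf': 0.65}]
knob [ 0.648 -0.011  0.061]
knobbase [ 0.641 -0.008  0.031]
nl [0.623 0.064 0.03 ]
nr [ 0.611 -0.094  0.03 ]
fl [0.726 0.054 0.03 ]
mark [ 0.715 -0.018  0.03 ]
guardtip near [ 0.611 -0.12   0.19 ]
guardtip far [ 0.707 -0.126  0.19 ]
```

View pics/w5.png

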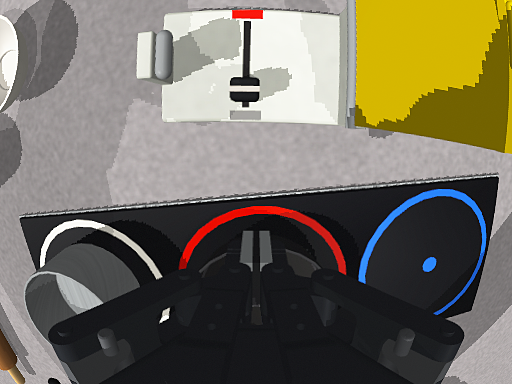

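The knob is at (244,88), the red mark at (247,14), the catch post at (150,55) and the hinge wall at column 350 with the yellow guard to its right. The tool is aligned with the panel.

```bash
python3 - <<'E'
from h import *
import pickle
m,st=pickle.load(open("w5.pkl","rb"))
Rz=R.from_euler("z",st["eef_rot"][2]).as_matrix()
def g(k,u,v,z):
    p,d=wray(u,v,m,st); P=p+d*(z-p[2])/d[2]; print(k,np.round(P,4), "rel tool xy",np.round((Rz.T@(P-st["ee_pos"]))[:2],4))
g("knob top",244,86,.061); g("knob near edge",244,101,.031)
g("net",241.9,86.1,.061); g("hinge net",352.6,63.4,.072); g("hinge wall near",350,127,.072)
g("deck nl",163,121,.03);g("deck nr",338,125,.03);g("mark",247,14,.03);g("post",166,55,.086)
g("knob top far edge",245,77,.061)
E
```

```text
knob top [ 0.6504 -0.0093  0.061 ] rel tool xy [0.0885 0.0092]
knob near edge [ 0.6406 -0.0072  0.031 ] rel tool xy [0.0786 0.0104]
net [ 0.6505 -0.0078  0.061 ] rel tool xy [0.0885 0.0107]
hinge net [ 0.6619 -0.0882  0.072 ] rel tool xy [ 0.107  -0.0684]
hinge wall near [ 0.6156 -0.0828  0.072 ] rel tool xy [ 0.0603 -0.0671]
deck nl [0.6321 0.064  0.03  ] rel tool xy [0.0638 0.0805]
deck nr [ 0.6148 -0.0854  0.03  ] rel tool xy [ 0.0598 -0.0698]
mark [ 0.7166 -0.0164  0.03  ] rel tool xy [0.1551 0.008 ]
post [0.6762 0.0395 0.086 ] rel tool xy [0.1098 0.0601]
knob top far edge [ 0.6571 -0.0106  0.061 ] rel tool xy [0.0952 0.0084]
```

```bash
python3 -m crank '{"linear":[[0,0,0],[0.024,-0.005,0],[0.024,-0.0055,0],[0,0,0.04],[0,0,0.036],[0,0,0.02],[0,0,0]],"turn":[[0,0,0.0086],[0,0,0],[0,0,0],[0,0,0],[0,0,0],[0,0,0],[0,0,0]]}'; python3 -m crank '{"linear":[[0.012,0,0],[0.012,0,0],[0.012,0,0],[0.012,0,0],[0.01,0,0],[0,0,0]],"turn":[[0,0,0],[0,0,0],[0,0,0],[0,0,0],[0,0,0],[0,0,0]]}'
```

```text
t: 13.6
ee_pos: [0.6088, -0.0056, 0.0401]
eef_rot: [3.141, 0.005, -0.117]
contact_force: [0.0, 0.0, 0.4]
grip_width: 0.003
finger_force: 0.0
t: 14.2
ee_pos: [0.6696, -0.0127, 0.0443]
eef_rot: [-3.142, -0.002, -0.117]
contact_force: [-0.3, 0.3, 0.3]
grip_width: -0.001
finger_force: 0.0
```

```bash
python3 -m crank '{"linear":[[0.005,0,0],[0.004,0,0],[0.003,0,0]],"turn":[[0,0,0],[0,0,0],[0,0,0]]}';python3 - <<'E'
from h import *
im=robot.snapshot("wrist"); t=robot.snapshot("top")
a=cv2.resize(im[0:200,90:390,::-1],None,fx=2,fy=2,interpolation=cv2.INTER_CUBIC); b=cv2.resize(t[105:155,235:310,::-1],(600,400),interpolation=cv2.INTER_CUBIC)[:200]
cv2.imwrite("pics/w6.png",np.vstack([a,b]))
E
```

```text
t: 14.5
ee_pos: [0.6783, -0.0136, 0.043]
eef_rot: [3.142, 0.006, -0.116]
contact_force: [-25.4, 3.0, 17.7]
grip_width: -0.004
finger_force: 12.5
```

View pics/w6.png

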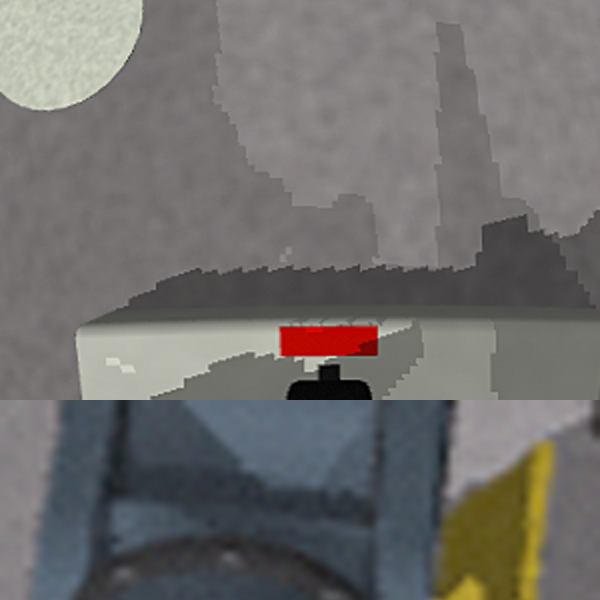

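The knob is at the red mark and the force rose to 25 N there, so it is at the stop. I'll back off, rise over the guard's tip and go behind it.

```bash
python3 -m crank '{"linear":[[-0.02,0,0],[0,0,-0.03],[0,0,-0.048],[0,0,-0.048],[0,0,-0.046],[0,0,0]],"turn":[[0,0,0],[0,0,0],[0,0,0],[0,0,0],[0,0,0],[0,0,0]]}'; python3 -m crank '{"linear":[[0.004,0.03,0],[0.004,0.042,0],[0.004,0.045,0],[0,0.037,0],[0,0,0]],"turn":[[0,0,0],[0,0,0],[0,0,0],[0,0,0],[0,0,0]]}'; python3 - <<'E'
from h import *
for n in("top","scene"):
    im=robot.snapshot(n); cv2.imwrite(f"pics/{n}7.png",im[:,:,::-1])
t=cv2.imread("pics/top7.png")[95:170,230:350]; s=cv2.imread("pics/scene7.png")[140:260,150:270]
cv2.imwrite("pics/c7.png",np.hstack([cv2.resize(t,(480,300),interpolation=cv2.INTER_CUBIC),cv2.resize(s,(300,300),interpolation=cv2.INTER_CUBIC)]))
E
```

```text
t: 15.2
ee_pos: [0.6632, -0.0118, 0.2224]
eef_rot: [-3.141, -0.012, -0.116]
contact_force: [0.5, 0.4, -0.2]
grip_width: -0.001
finger_force: 0.0
t: 15.7
ee_pos: [0.6537, -0.1703, 0.2143]
eef_rot: [3.141, -0.0, -0.121]
contact_force: [0.6, 0.1, 0.9]
grip_width: -0.0
finger_force: 0.0
```

View pics/c7.png

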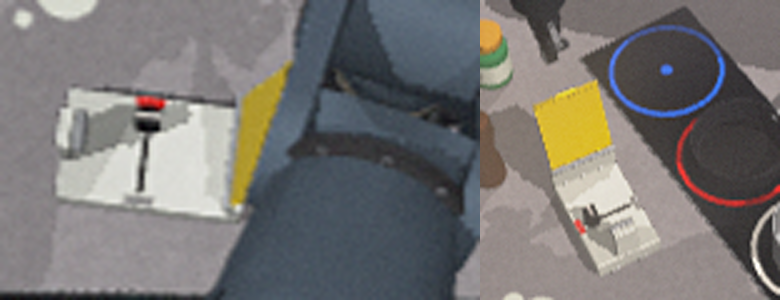

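```bash
python3 -m crank '{"linear":[[0,0,0.03],[0,0,0.03],[0,-0.02,0],[0,-0.02,0],[0,-0.015,0],[0,-0.0145,0],[0,0,0]],"turn":[[0,0,0],[0,0,0],[0,0,0],[0,0,0],[0,0,0],[0,0,0],[0,0,0]]}'; python3 -m crank '{"linear":[[0,-0.012,-0.002],[0,-0.012,-0.001],[0,-0.013,0.004],[0,-0.013,0.004],[0,-0.0115,0.007],[0,-0.0115,0.008]],"turn":[[0,0,0],[0,0,0],[0,0,0],[0,0,0],[0,0,0],[0,0,0]]}'
```

```text
t: 16.5
ee_pos: [0.6632, -0.0944, 0.1558]
eef_rot: [-3.141, -0.002, -0.114]
contact_force: [-0.3, -0.0, 0.6]
grip_width: 0.003
finger_force: 0.0
t: 17.1
ee_pos: [0.671, -0.0233, 0.1339]
eef_rot: [-3.142, 0.0, -0.116]
contact_force: [-0.2, -1.1, 0.5]
grip_width: -0.001
finger_force: 0.5
```

```bash
python3 -m crank '{"linear":[[0,-0.0065,0.01],[0,-0.0065,0.01],[0,-0.006,0.011],[0,-0.005,0.011],[0,0,0.007],[0,0,0]],"turn":[[0,0,0],[0,0,0],[0,0,0],[0,0,0],[0,0,0],[0,0,0]]}'; python3 -m crank '{"linear":[[0,0,0.004],[0,0,0.004],[0,0,0.002],[0,0,0.001]],"turn":[[0,0,0],[0,0,0],[0,0,0],[0,0,0]]}'
```

```text
t: 17.7
ee_pos: [0.6733, -0.0004, 0.0844]
eef_rot: [-3.142, 0.002, -0.116]
contact_force: [-0.1, -0.0, -0.3]
grip_width: 0.001
finger_force: 0.0
t: 18.1
ee_pos: [0.6742, -0.0008, 0.0768]
eef_rot: [3.142, -0.001, -0.116]
contact_force: [-9.9, 0.0, 25.7]
grip_width: -0.006
finger_force: 12.5
```

```bash
python3 -m crank '{"linear":[[0,0,-0.02],[0,0,-0.04],[0,0,-0.04],[-0.045,0,-0.04],[-0.045,0,0],[-0.045,0,0],[-0.045,0,0],[-0.045,0,0]],"turn":[[0,0,0],[0,0,0],[0,0,0],[0,0,0],[0,0,0],[0,0,0],[0,0,0],[0,0,0]]}'; python3 -m crank '{"linear":[[-0.04,0,0],[-0.03,0,0],[0,0,0],[0,0,0]],"turn":[[0,0,0],[0,0,0],[0,0,0],[0,0,0]]}'; python3 - <<'E'
from h import *
for n in("top","scene"):
    im=robot.snapshot(n); cv2.imwrite(f"pics/{n}8.png",im[:,:,::-1])
t=cv2.imread("pics/top8.png")[95:235,170:350]; s=cv2.imread("pics/scene8.png")[130:280,150:340]
cv2.imwrite("pics/c8.png",np.hstack([cv2.resize(t,(400,311),interpolation=cv2.INTER_CUBIC),cv2.resize(s,(394,311),interpolation=cv2.INTER_CUBIC)]))
E
```

```text
t: 18.9
ee_pos: [0.4559, 0.0247, 0.2078]
eef_rot: [3.142, -0.0, -0.117]
contact_force: [0.4, 0.6, 1.3]
grip_width: -0.0
finger_force: 0.0
t: 19.3
ee_pos: [0.3887, 0.0327, 0.2084]
eef_rot: [-3.142, -0.002, -0.116]
contact_force: [0.2, 0.1, -0.2]
grip_width: -0.0
finger_force: 0.0
```

View pics/c8.png

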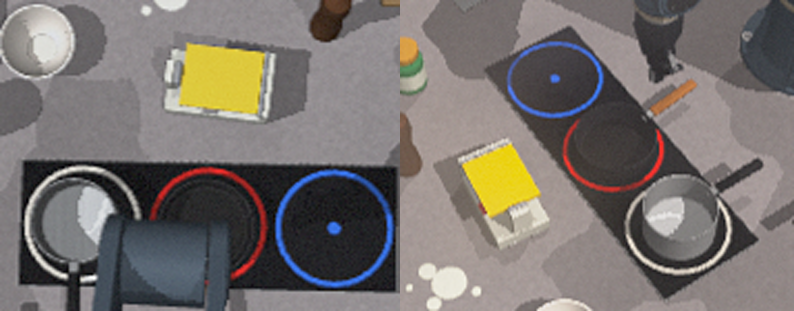

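The guard lies level under the catch, and the TCP stopped on it at 77 mm, the shut height. Both pans are inside their rings and the arm is clear, so I'll hand in.

```bash
python3 -c "
from workcell import robot
print(robot.finish_job())"
```

```text
the job is handed in; nothing more can be done
None
```

I handed the job in at about 19 s with every step done by my own checks, though the hand-in gave no verdict: the saucepan is in the white ring, the skillet in the red ring, the heat control at its red-mark stop, the guard shut under its catch, and the arm clear.

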